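# Line up the padlocks by size on the display strip

## Task

Line up the four padlocks on the locksmith's wooden display strip, one standing upright in the middle of each black mark with its broad face parallel to the strip's long edge: the smallest on the mark next to the upright steel end stop, then growing in size to the largest at the other end. Leave the little orange-lidded jar where it stands, and let go of everything.

Things in the scene. Friction and masses are not known exactly. Their poses are not given: they have to be found in the camera images.
- lock30: The smallest padlock, loose, standing upright: rounded brass block 30 mm wide (its y) x 16 mm thick (its x) x 30 mm high, with a closed steel shackle on top (5 mm bar, in its y-z plane) rising 16 mm above the block, 46 mm overall, about 100 g. Origin at the centre of its underside, z up. Front and back look alike. Best gripped on the brass block across the thickness, from above.
- lock40: The second smallest padlock, loose, standing upright: rounded brass block 40 mm wide (its y) x 19 mm thick (its x) x 37 mm high, with a closed steel shackle on top (6 mm bar, in its y-z plane) rising 19 mm above the block, 56 mm overall, about 180 g. Origin at the centre of its underside, z up. Front and back look alike. Best gripped on the brass block across the thickness, from above.
- lock50: The second largest padlock, loose, standing upright: rounded brass block 50 mm wide (its y) x 22 mm thick (its x) x 44 mm high, with a closed steel shackle on top (7 mm bar, in its y-z plane) rising 22 mm above the block, 66 mm overall, about 300 g. Origin at the centre of its underside, z up. Front and back look alike. Best gripped on the brass block across the thickness, from above.
- lock60: The largest padlock, loose, standing upright: rounded brass block 60 mm wide (its y) x 25 mm thick (its x) x 50 mm high, with a closed steel shackle on top (8 mm bar, in its y-z plane) rising 24 mm above the block, 74 mm overall, about 480 g. Origin at the centre of its underside, z up. Front and back look alike. Best gripped on the brass block across the thickness, from above.
- mark_a: One of four equal black rubber marks, 84 mm (its y, along the strip) x 50 mm (its x) x 2 mm, fixed in a row about 100 mm apart on a light wooden display strip (110 x 540 mm, 12 mm thick) so that its top is 14 mm above the table. Origin at the centre of its underside (2 mm below its top). The letters say nothing about the order along the strip.
- mark_b: One of four equal black rubber marks, 84 mm (its y, along the strip) x 50 mm (its x) x 2 mm, fixed in a row about 100 mm apart on a light wooden display strip (110 x 540 mm, 12 mm thick) so that its top is 14 mm above the table. Origin at the centre of its underside (2 mm below its top). The letters say nothing about the order along the strip.
- mark_c: One of four equal black rubber marks, 84 mm (its y, along the strip) x 50 mm (its x) x 2 mm, fixed in a row about 100 mm apart on a light wooden display strip (110 x 540 mm, 12 mm thick) so that its top is 14 mm above the table. Origin at the centre of its underside (2 mm below its top). The letters say nothing about the order along the strip.
- mark_d: One of four equal black rubber marks, 84 mm (its y, along the strip) x 50 mm (its x) x 2 mm, fixed in a row about 100 mm apart on a light wooden display strip (110 x 540 mm, 12 mm thick) so that its top is 14 mm above the table. Origin at the centre of its underside (2 mm below its top). The letters say nothing about the order along the strip.
- end_stop: Bare steel end stop fixed on one end of the strip, 85 mm from the centre of the nearest mark: upright plate 70 mm across the strip (its x), 5 mm thick (its y), 70 mm high, on a 70 x 40 mm foot. Origin at the centre of its underside; its axes are parallel to those of the marks. At the other end of the strip is a low black dish of keys instead (56 mm across, 16 mm high).
- jar: Small closed glass jar with an orange lid, 44 mm in diameter, 50 mm high, loose, standing among the padlocks; a bystander. Origin at the centre of its underside.
There are look-alikes about, which are no part of the job. Leave any green or pink look-alike of the lock60 alone.

How it is judged (in metres and radians):
At the end, for the whole second after the job is handed in: Counted from the end stop, the marks carry the 30, 40, 50 and 60 mm padlock, each within 12 mm of its mark's centre, upright (0.1 rad), width along the mark's length (within 0.2 rad, either way round), released and at rest; the jar within 30 mm of its start (((horizontal distance between mark_a and end_stop between 0 and 0.135 m and horizontal distance between lock30 and mark_a below 0.012 m) or (horizontal distance between mark_b and end_stop between 0 and 0.135 m and horizontal distance between lock30 and mark_b below 0.012 m) or (horizontal distance between mark_c and end_stop between 0 and 0.135 m and horizontal distance between lock30 and mark_c below 0.012 m) or (horizontal distance between mark_d and end_stop between 0 and 0.135 m and horizontal distance between lock30 and mark_d below 0.012 m)) and angle between each of lock30, lock40, lock50, lock60's own z axis and vertical below 0.1 rad and linear speed of each of lock30, lock40, lock50, lock60 below 0.02 m/s and height (world z) of lock30 between 0.01 and 0.018 m and angle between the y axis of each of lock30, lock40, lock50, lock60 and the y axis of end_stop, either way round below 0.2 rad and ((horizontal distance between mark_a and end_stop between 0.135 and 0.235 m and horizontal distance between lock40 and mark_a below 0.012 m) or (horizontal distance between mark_b and end_stop between 0.135 and 0.235 m and horizontal distance between lock40 and mark_b below 0.012 m) or (horizontal distance between mark_c and end_stop between 0.135 and 0.235 m and horizontal distance between lock40 and mark_c below 0.012 m) or (horizontal distance between mark_d and end_stop between 0.135 and 0.235 m and horizontal distance between lock40 and mark_d below 0.012 m)) and height (world z) of lock40 between 0.01 and 0.018 m and ((horizontal distance between mark_a and end_stop between 0.235 and 0.335 m and horizontal distance between lock50 and mark_a below 0.012 m) or (horizontal distance between mark_b and end_stop between 0.235 and 0.335 m and horizontal distance between lock50 and mark_b below 0.012 m) or (horizontal distance between mark_c and end_stop between 0.235 and 0.335 m and horizontal distance between lock50 and mark_c below 0.012 m) or (horizontal distance between mark_d and end_stop between 0.235 and 0.335 m and horizontal distance between lock50 and mark_d below 0.012 m)) and height (world z) of lock50 between 0.01 and 0.018 m and ((horizontal distance between mark_a and end_stop between 0.335 and 9 m and horizontal distance between lock60 and mark_a below 0.012 m) or (horizontal distance between mark_b and end_stop between 0.335 and 9 m and horizontal distance between lock60 and mark_b below 0.012 m) or (horizontal distance between mark_c and end_stop between 0.335 and 9 m and horizontal distance between lock60 and mark_c below 0.012 m) or (horizontal distance between mark_d and end_stop between 0.335 and 9 m and horizontal distance between lock60 and mark_d below 0.012 m)) and height (world z) of lock60 between 0.01 and 0.018 m and distance of jar from where it was at the start of the episode below 0.03 m); the robot touches nothing.
It fails at once if the jar is shifted more than 30 mm or tipped over (distance of jar from where it was at the start of the episode above 0.03 m or angle between jar's own z axis and vertical above 0.6 rad).
It also fails if it takes over 90 s, if anything falls off the work surface, if the arm or the gripper's body presses on something with over 40 N, if the wrist force passes 120 N, or if a joint passes its speed limit or range.

## Robot

A 6-joint arm with a two-finger parallel gripper is mounted at the origin on the work surface. World frame = base frame: x ahead of the robot, y to its left, z up, the work surface at z = 0. Lengths are in mm, angles in rad, forces in N, time in s.
With the tool pointing down it reaches from about 325 to 875 mm from the base axis. Payload 4.4 kg.
Tool frame: the origin (TCP) lies at the centre of the arm's flange, where the gripper is bolted on; the fingertips stand 173 mm ahead of it and the grasp point (between the pads) lies 155 mm ahead of it; y points along the fingers, x is the direction in which the jaws open and shut, and the axes are right-handed (so a half turn about y gives the same grasp; the last joint's range is limited). The gripper opens to 85 mm and grips with 20 to 120 N. Pads are 22 mm wide; open, the fingers measure 114 mm over their backs; the gripper's body (76 mm by 85 mm) begins 54 mm behind the grasp point. The pads swing forward as they close: fully open they stand 13 mm farther back than shut.
Start: joints at [-1.409, 0.207, 1.542, -0, 1.393, -0.15], TCP at [176.382, -547.283, 404.682] pointing down, gripper open.
Joint ranges: [-2.73, 2.73], [-0.86, 2.22], [0.23, 2.46], [-1.11, 4.25], [0.08, 2.63], [-2.82, 2.82]. Speed limits (rad/s): [2.79, 2.79, 3.14, 3.14, 3.14, 3.14].

## Interface

Orientations are given as a unit quaternion [x, y, z, w].
In Python, from bench import bot gives the robot as it stands. The module is installed in compiled form; this text tells all that it offers. Calls block until the motion is done:
- bot.goto(position, orientation): joint-space move of the TCP to a pose.
- bot.move_straight(position, frame=None, rate=150): straight line of the TCP; frame=None keeps the orientation; rate is the mean speed in mm/s.
- bot.goto_joints(angles): joint-space move.
- bot.grip(opening): finger opening in mm; the grip force is fixed at half the most; returns when the fingers have stopped.
- bot.pause(seconds).
- bot.ik(position, orientation): joint angles nearest the present ones, or None.
- bot.sense(): the state.
- bot.snapshot(name): name is "scene" or "top" or "wrist"; returns the picture (480x640x3 uint8, blue, green, red); there is no depth.
- bot.camera_params(name): a dict with "K" (3x3 intrinsics, pixels), "R" (3x3) and "t" (3): a world point X has camera coordinates R X + t. Camera axes: x right, y down, z forward; pixel columns grow to the right and rows downward; lengths in mm; the calibration is good to about 2 mm. A picture is of the moment at which its call begins: read the wrist's pose just before it. camera_params takes no time and is no camera call; for the wrist camera it gives the pose at the moment of the call.
A pose or a line that the arm cannot do raises bot.IKError and nothing moves.
- bot.job_done(): hands the job in, once; it reports no verdict.
The state is a dict: "time": time; "joint_positions": joint angles; "qd": joint speeds; "tau": joint torques, N m; "tcp_pos": TCP position; "eef_rot": TCP orientation; "ft_force": force on the tool from outside, world axes, zero at the start; "moment": the same for the moment, N m; "grip_width": finger opening in mm.
Only numpy, scipy, OpenCV 4.12 (cv2) and the standard library are available. Lean on these libraries where they do the work, as an engineer would, in place of code of your own. Each camera call takes 0.05 s, during which the arm holds its last target. There are 200 camera calls.

## Working session

There is one attempt and no reset: what is moved stays moved. The work goes in short steps, each a Python script; the robot and the scene stay as the last script left them, time stands still between calls to the robot, and variables do not carry over. Pictures are saved under pics/ and viewed, about 12 in all and at most 16, crops included, and the job is handed in when it is done.

```bash
mkdir -p pics; python3 - <<'E'
from bench import bot
import cv2, numpy as np
for n in("scene","top"):
    cv2.imwrite(f"pics/{n}0.png",bot.snapshot(n)); p=bot.camera_params(n); print(n,p["K"].tolist(),np.round(p["R"],4).tolist(),p["t"].tolist())
s=bot.sense();print(s["eef_rot"],s["grip_width"],s["time"])
E
```

```text
scene [[602.2568835153007, 0.0, 328.6272436469467], [0.0, 602.2568835153007, 240.68555846101785], [0.0, 0.0, 1.0]] [[-0.2699, 0.9627, 0.0167], [0.6886, 0.2051, -0.6955], [-0.673, -0.1763, -0.7183]] [137.90668042732332, -333.3853482911157, 1296.4865543546919]
top [[444.0748186023247, 0.0, 318.28385300181145], [0.0, 444.0748186023247, 239.29846206430665], [0.0, 0.0, 1.0]] [[0.1496, -0.9887, -0.0041], [-0.9594, -0.1442, -0.2424], [0.2391, 0.0402, -0.9702]] [-63.36965854801958, 521.5791065835142, 603.4485318416791]
[-0.57103571  0.41683001 -0.41577297  0.57210471] 85.04366509216527 0.1
```

View pics/top0.png

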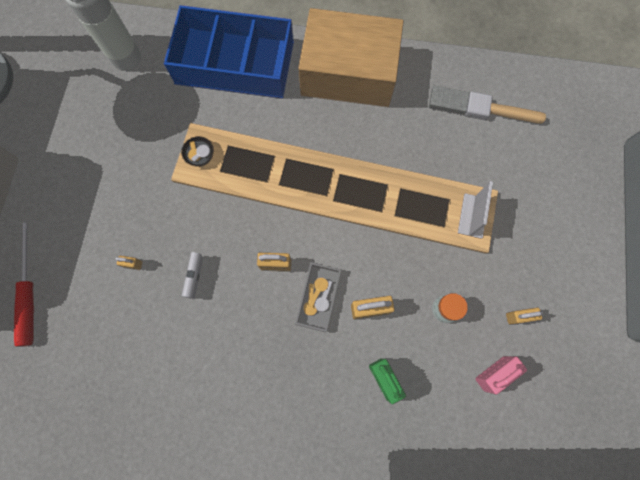

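View pics/scene0.png

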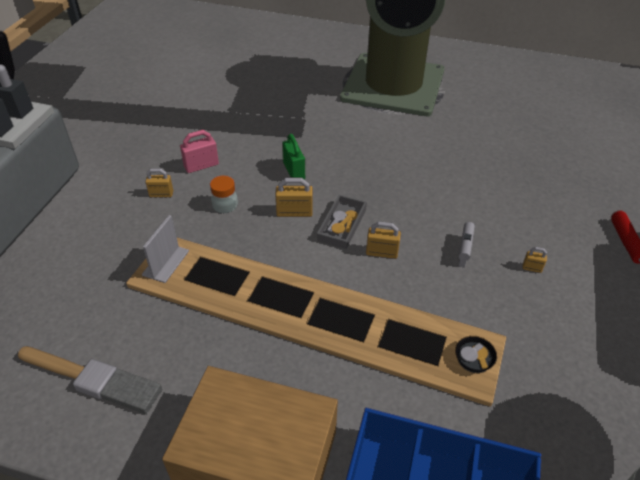

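The top view shows four brass locks at about (126,262), (524,316), (273,260) and (373,307). It also shows the marks at (247,164), (306,177), (360,193) and (422,208), with the steel stop at (478,210) on the right. The scene view shows the same locks at (535,262), (159,185), (383,242) and (294,200). Next I'll triangulate the centroids.

```bash
cat > h.py <<'E'
import numpy as np, cv2
from bench import bot
from scipy.spatial.transform import Rotation as Ro
def ray(p,uv):
    d=p["R"].T@np.linalg.inv(p["K"])@np.array([*uv,1.]); return -p["R"].T@np.array(p["t"]), d/np.linalg.norm(d)
def onz(p,uv,z):
    c,d=ray(p,uv); return c+d*(z-c[2])/d[2]
def tri(p1,a,p2,b):
    c,d=ray(p1,a);e,f=ray(p2,b)
    s=np.linalg.lstsq(np.c_[d,-f],e-c,rcond=None)[0]; A=c+s[0]*d;B=e+s[1]*f
    return (A+B)/2,np.linalg.norm(A-B)
def brass(im):
    h=cv2.cvtColor(im,cv2.COLOR_BGR2HSV); return cv2.inRange(h,(12,130,60),(28,255,255))
def dark(im): return cv2.inRange(im,(0,0,0),(48,48,48))
def blobs(m,lo,hi):
    m=cv2.morphologyEx(m,cv2.MORPH_CLOSE,np.ones((3,3)))
    return [c for c in cv2.findContours(m,cv2.RETR_EXTERNAL,cv2.CHAIN_APPROX_NONE)[0] if lo<cv2.contourArea(c)<hi]
def cen(c): M=cv2.moments(c); return np.array([M["m10"],M["m01"]])/M["m00"]
def rot(th): # tool down, jaw axis (x) at angle th in world
    x=np.array([np.cos(th),np.sin(th),0]); z=np.array([0,0,-1.]); return Ro.from_matrix(np.c_[x,np.cross(z,x),z]).as_quat()
E
python3 - <<'E'
from h import *
P={n:bot.camera_params(n) for n in("scene","top")}; I={n:cv2.imread(f"pics/{n}0.png") for n in P}
for nm,f,lo,hi in(("brass",brass,60,2500),("dark",dark,800,4000)):
  for n in P:
    for c in blobs(f(I[n]),lo,hi):
        r=cv2.minAreaRect(c); u=cen(c); print(nm,n,u.round(1),cv2.contourArea(c),np.round(r[1],1),onz(P[n],u,14 if nm=="dark" else 25).round(0))
print("lidjar")
near=lambda cs,u:min(cs,key=lambda c:np.linalg.norm(cen(c)-u))
T={"l30":((126,262),(535,262)),"l40":((524,316),(159,185)),"l50":((273,260),(383,242)),"l60":((373,307),(294,200)),"m1":((422,208),(216,276)),"m2":((360,193),(280,297)),"m3":((306,177),(341,319)),"m4":((247,164),(412,341))}
for k,(a,b) in T.items():
    f,lo,hi=(dark,500,5000) if k[0]=="m" else (brass,60,2500)
    try:
        x,y=cen(near(blobs(f(I["top"]),lo,hi),a)),cen(near(blobs(f(I["scene"]),lo,hi),b)); X,e=tri(P["top"],x,P["scene"],y); print(k,x.round(),y.round(),X.round(1),round(e,1))
    except ValueError: print(k,"none")
p=bot.camera_params("wrist");s=bot.sense();R=Ro.from_quat(s["eef_rot"]).as_matrix()
print("cam in tool",(R.T@(-p["R"].T@p["t"]-s["tcp_pos"])).round(1),(p["R"]@R).round(3).tolist(),p["K"].tolist())
E
```

```text
brass scene [482.8 357.3] 122.0 [ 9. 21.] [657. 251.  25.]
brass scene [534.1 262.2] 289.5 [19.6 19. ] [464. 309.  25.]
brass scene [382.7 243.4] 717.0 [31.3 27.2] [491.  81.  25.]
brass scene [344.7 222.8] 231.0 [14.6 29.1] [464.  13.  25.]
brass scene [293.9 201.4] 915.5 [29. 35.] [439. -80.  25.]
brass scene [222.2 186.2] 346.5 [19.9 22.1] [ 437. -208.   25.]
brass scene [159.3 186.4] 435.5 [21. 26.] [ 468. -310.   25.]
brass top [524.6 315.5] 78.0 [10.9 28.8] [ 463. -312.   25.]
brass top [368.9 308. ] 207.5 [15.4 39.5] [439. -76.  25.]
brass top [315.2 294.7] 233.0 [13.8 37.6] [447.   8.  25.]
brass top [272.6 263.1] 102.5 [ 5. 29.] [486.  82.  25.]
dark scene [412.3 342. ] 1671.0 [61.8 29.2] [652. 158.  14.]
dark scene [341.  319.5] 1522.5 [59.7 28.4] [642.  55.  14.]
dark scene [280.7 296.7] 1378.5 [59.3 26.9] [628. -40.  14.]
dark scene [216.8 275.9] 1266.5 [58.1 26.3] [ 617. -143.   14.]
dark scene [ 12.9 105.4] 928.5 [53. 31.] [ 318. -706.   14.]
dark scene [16.3 54.4] 823.5 [44.5 42.9] [ 144. -822.   14.]
dark scene [388.6  60.7] 2711.5 [47.9 75.9] [-77. -26.  14.]
dark scene [404.5  12.6] 1464.0 [31. 64.] [-321.  -36.   14.]
lidjar
l30 [273. 263.] [534. 262.] [492.8 191.7  44.4] 223.1
l40 [525. 315.] [159. 186.] [ 463.7 -313.7   20.4] 1.3
l50 [273. 263.] [383. 243.] [486.9  81.5  20.7] 2.1
l60 [369. 308.] [294. 201.] [439.4 -78.1  25.7] 4.0
m1 none
m2 none
m3 none
m4 none
cam in tool [ 0.8 32.  84.8] [[1.0, -0.0, 0.001], [0.0, -0.327, -0.945], [0.001, 0.945, -0.327]] [[339.328327495116, 0.0, 322.85435370741936], [0.0, 339.328327495116, 241.1842430802465], [0.0, 0.0, 1.0]]
```

The tool's y axis is the approach direction. The marks and lock30 were missed in the top view, so I'll loosen the thresholds and confirm the candidates in an enlarged crop.

```bash
cat >> h.py <<'E'
def rot(th): # jaw axis x at th, y (along fingers) down
    x=np.array([np.cos(th),np.sin(th),0]); y=np.array([0,0,-1.]); return Ro.from_matrix(np.c_[x,y,np.cross(x,y)]).as_quat()
E
python3 - <<'E'
from h import *
P={n:bot.camera_params(n) for n in("scene","top")}; I={n:cv2.imread(f"pics/{n}0.png") for n in P}
near=lambda cs,u:min(cs,key=lambda c:np.linalg.norm(cen(c)-u))
T={"l30":((126,262),(535,262)),"l40":((524,316),(159,185)),"l50":((273,260),(383,242)),"l60":((373,307),(294,200)),"m1":((422,208),(216,276)),"m2":((360,193),(280,297)),"m3":((306,177),(341,319)),"m4":((247,164),(412,341))}
print(I["top"][164,247],I["top"][268,273],I["top"][262,120])
dk=lambda im:cv2.inRange(im,(0,0,0),(62,62,62))
def br(im):
    h=cv2.cvtColor(im,cv2.COLOR_BGR2HSV); return cv2.inRange(h,(9,90,60),(32,255,255))
C=[]
for k,(a,b) in T.items():
    f,lo,hi=(dk,500,5000) if k[0]=="m" else (br,25,2500)
    x,y=near(blobs(f(I["top"]),lo,hi),a),near(blobs(f(I["scene"]),lo,hi),b); X,e=tri(P["top"],cen(x),P["scene"],cen(y))
    h={"m":14,"l":25}[k[0]]
    q=cv2.boxPoints(cv2.minAreaRect(np.array([onz(P["top"],u[0],h)[:2] for u in x],np.float32))); (c,d,_)=cv2.minAreaRect(q)
    L=max([q[1]-q[0],q[2]-q[1]],key=np.linalg.norm)
    q2=cv2.minAreaRect(np.array([onz(P["scene"],u[0],h)[:2] for u in y],np.float32))
    print(k,X.round(1),round(e,1),"top rect",np.round(c,1),np.round(d),"long axis",round(np.degrees(np.arctan2(L[1],L[0]))%180,1),"scene rect",np.round(q2[0],1),np.round(q2[1]))
    if k[0]=="l":
        u=np.array(a);v=np.array(b);g=[cv2.resize(I[n][w[1]-25:w[1]+25,w[0]-32:w[0]+32],(200,156)) for n,w in(("top",u),("scene",v))]; C.append(np.vstack(g))
cv2.imwrite("pics/crop.png",np.hstack(C))
E
```

```text
[54 60 62] [64 83 96] [ 93 162 203]
l30 [453.9 310.5  14.7] 3.2 top rect [454.3 306.4] [38. 16.] long axis 89.1 scene rect [462.9 310. ] [30. 45.]
l40 [ 462.6 -311.5   19.7] 4.1 top rect [ 462.5 -310.8] [19. 52.] long axis 107.8 scene rect [ 466.5 -311.1] [61. 43.]
l50 [490.3  81.4  24.6] 0.6 top rect [489.4  82. ] [26. 51.] long axis 98.6 scene rect [488.7  81.1] [61. 51.]
l60 [441.4 -80.1  27.1] 0.9 top rect [441.9 -80.8] [26. 64.] long axis 107.0 scene rect [437.2 -81.5] [74. 61.]
m1 [657.7  20.6 147.4] 241.4 top rect [651.1 156.4] [80. 46.] long axis 85.3 scene rect [ 616.5 -144.1] [83. 49.]
m2 [651.1  59.9  96.5] 168.1 top rect [651.1 156.4] [80. 46.] long axis 85.3 scene rect [627.2 -40.2] [83. 49.]
m3 [650.  103.4  49.9] 93.2 top rect [651.1 156.4] [80. 46.] long axis 85.3 scene rect [641.9  54. ] [83. 49.]
m4 [651.2 157.3  13.3] 0.5 top rect [651.1 156.4] [80. 46.] long axis 85.3 scene rect [651.1 157. ] [84. 49.]
```

View pics/crop.png

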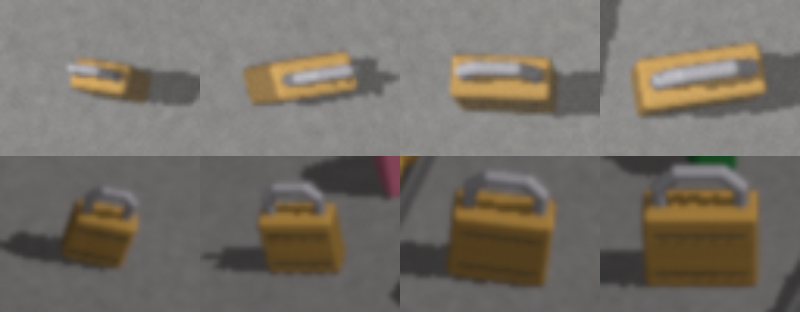

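The crop shows lock30, 40, 50 and 60 from left to right, all brass with grey shackles and growing in size. The green and pink ones are the look-alikes. Next come two wrist views over the strip and a look at each lock.

```bash
cat >> h.py <<'E'
def shot(name=None):
    p=bot.camera_params("wrist"); im=bot.snapshot("wrist")
    if name: cv2.imwrite(f"pics/{name}.png",im)
    return p,im
def proj(p,X): v=p["K"]@(p["R"]@np.asarray(X,float)+p["t"]); return v[:2]/v[2]
E
python3 - <<'E'
from h import *
import pickle
d=[]
def go(n,x,y,z,th):
    try: bot.goto([x,y,z],rot(th)); d.append((n,)+shot(n))
    except bot.IKError: print("IK",n)
th=np.radians(83.4)-np.pi # jaws along strip, camera toward base side/beyond
print(bot.ik([560,0,420],rot(th)))
go("l40a",462,-311,340,np.radians(15)); go("l40b",462+0,-311+60,340,np.radians(15))
go("strip1",590,10,430,th); go("strip2",590,-90,430,th)
go("l60a",441,-80,340,np.radians(15)); go("l60b",441,-20,340,np.radians(15))
go("l50a",490,81,340,np.radians(5)); go("l50b",490,141,340,np.radians(5))
go("l30a",456,310,340,np.radians(0)); go("l30b",456,370,340,0)
pickle.dump(d,open("d.pkl","wb")); s=bot.sense(); print(s["time"])
cv2.imwrite("pics/mon.png",np.vstack([np.hstack([cv2.resize(x[2],(400,300)) for x in d[i:i+2]]) for i in (0,2)]))
cv2.imwrite("pics/mon2.png",np.hstack([cv2.resize(d[i][2],(266,200)) for i in (4,6,8)]))
E
```

```text
[-1.54543010e-01  1.63085451e-01  1.56054597e+00 -4.44089210e-16
  1.41796124e+00  1.53144505e+00]
9.025
```

View pics/mon.png

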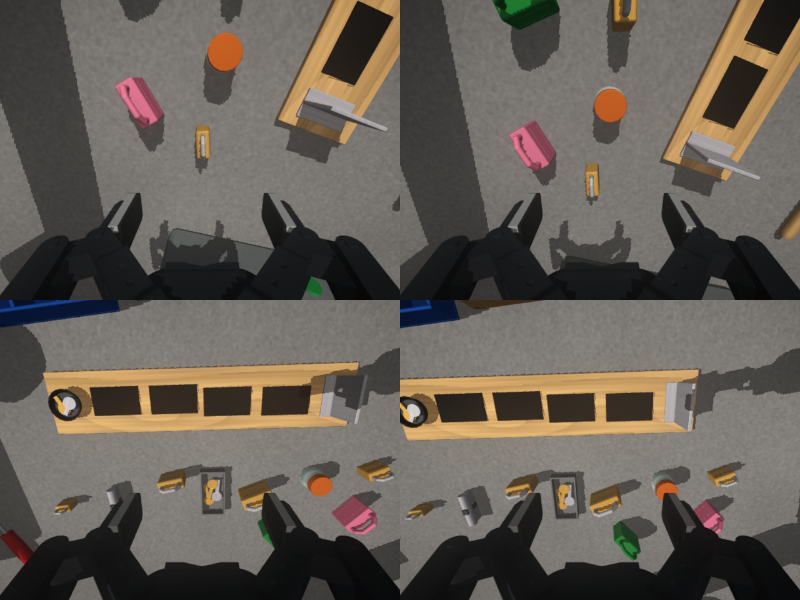

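View pics/mon2.png

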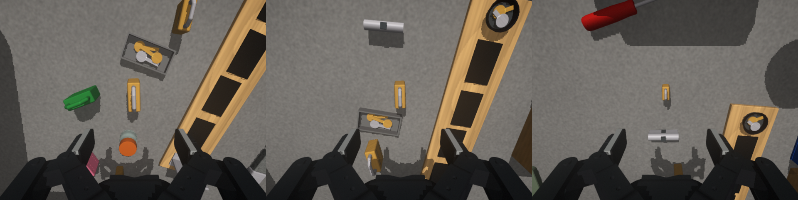

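The wrist views show each lock and the whole strip. In view a, lock40 is at (205,143) in the montage; in the strip views the marks lie in a row, with the stop on the right and the dish on the left. Now to compute positions.

```bash
cat >> h.py <<'E'
def br(im):
    h=cv2.cvtColor(im,cv2.COLOR_BGR2HSV); return cv2.inRange(h,(9,100,50),(32,255,255))
def dk(im): return cv2.inRange(im,(0,0,0),(62,62,62))
near=lambda cs,u:min(cs,key=lambda c:np.linalg.norm(cen(c)-u))
HT={30:(16,30,30),40:(19,40,37),50:(22,50,44),60:(25,60,50)}
def lockest(p,im,n,x,y,off=0):
    t,w,h=HT[n]; c=near(blobs(br(im),150,20000),proj(p,[x,y,h+off]))
    T=np.array([onz(p,u[0],h+off)[:2] for u in c],np.float32); B=np.array([onz(p,u[0],off)[:2] for u in c],np.float32)
    q=cv2.boxPoints(cv2.minAreaRect(T)); L=max([q[1]-q[0],q[2]-q[1]],key=np.linalg.norm); L=L/np.linalg.norm(L); L=L*np.sign(L[1]); N=np.array([L[1],-L[0]])
    C=(-p["R"].T@p["t"])[:2]
    r=[]
    for A in (L,N):   # true extremes: edge away from camera from top plane, edge toward camera from the lower of the two planes
        lo=max((T@A).min(),(B@A).min()); hi=min((T@A).max(),(B@A).max())
        r.append(((lo+hi)/2,hi-lo))
    ctr=r[0][0]*L+r[1][0]*N
    far=c[np.argsort(T@L)[:5],0].mean(0)
    return ctr,np.degrees(np.arctan2(L[1],L[0])),r[0][1],r[1][1],far
E
python3 - <<'E'
from h import *
import pickle
D={k:(p,i) for k,p,i in pickle.load(open("d.pkl","rb"))}
for n,(x,y) in {40:(462,-311),60:(441,-80),50:(490,81),30:(456,310)}.items():
    f=[]
    for v in "ab":
        p,im=D[f"l{n}{v}"]; r=lockest(p,im,n,x,y); f.append((p,r[4])); print(n,v,r[0].round(1),"ang %.1f w %.1f t %.1f"%r[1:4])
    X,e=tri(f[0][0],f[0][1],f[1][0],f[1][1]); print("  far top edge",X.round(1),round(e,1))
M=[]
for x,y in ((616.5,-144),(627,-40),(642,54),(651,157)):
    r=[]
    for v in("strip1","strip2"):
        p,im=D[v]; c=near(blobs(dk(im),500,9000),proj(p,[x,y,14])); r.append((p,cen(c)))
        m=cv2.minAreaRect(np.array([onz(p,u[0],14)[:2] for u in c],np.float32)); print(v,onz(p,cen(c),14).round(1),np.round(m[1]),round(m[2],1),cv2.contourArea(c))
    X,e=tri(*r[0],*r[1]); print("  tri",X.round(1),round(e,1))
E
```

```text
40 a [ 464.1 -314. ] ang 107.4 w 37.7 t 18.5
40 b [ 464.2 -314.1] ang 106.5 w 36.3 t 17.9
  far top edge [ 472.3 -333.1   32.6] 1.8
60 a [441.3 -80.4] ang 106.9 w 57.5 t 24.4
60 b [441.2 -80.4] ang 106.5 w 56.3 t 23.8
  far top edge [ 451.2 -110.8   43.6] 13.4
50 a [490.3  79.9] ang 96.7 w 47.3 t 21.3
50 b [490.4  80. ] ang 96.9 w 46.3 t 21.5
  far top edge [490.2  54.7  40.5] 5.8
30 a [455.6 310.3] ang 90.4 w 26.9 t 15.2
30 b [455.8 310.2] ang 90.0 w 26.4 t 14.8
  far top edge [454.9 298.4  32.6] 7.8
strip1 [ 619.6 -144.2   14. ] [83. 48.] 85.1 3241.5
strip2 [ 619.5 -144.7   14. ] [82. 48.] 85.1 3092.5
  tri [ 619.3 -145.    12. ] 0.0
strip1 [629.9 -41.   14. ] [82. 48.] 85.1 3170.5
strip2 [629.9 -41.4  14. ] [82. 48.] 85.0 3077.5
  tri [629.7 -41.1  12.4] 0.0
strip1 [644.4  52.6  14. ] [82. 48.] 85.0 3214.5
strip2 [644.3  51.9  14. ] [83. 48.] 85.1 3124.5
  tri [644.2  53.   11.4] 0.1
strip1 [653.4 154.9  14. ] [83. 48.] 85.1 3228.0
strip2 [653.4 154.3  14. ] [84. 49.] 85.0 3162.5
  tri [653.3 155.8  11.7] 0.0
```

Both wrist views agree to within 1 mm, and the sizes and heights fit the text. The marks are slightly staggered with their axis at 85.05°. The wrist and scene views of the marks differ by 2–3 mm, so I'll use the average. Lock30 goes first.

```bash
cat >> h.py <<'E'
L={30:(455.7,310.2,90.2),40:(464.1,-314,107),50:(490.3,80,96.8),60:(441.2,-80.4,106.7)}
M={30:(618.6,-144.3),40:(629,-41),50:(643.3,53),60:(652.4,155.3)}; TH=np.radians(-4.95)
H={30:21,40:25,50:29,60:34}
def pick(n,lk=None):
    x,y,a=lk or L[n]; r=rot(np.radians(a-90)); z=155+H[n]; t=HT[n][0]
    bot.goto([x,y,z+100],r); bot.grip(t+30); bot.move_straight([x,y,z]); bot.grip(t-6)
    print("gripped",bot.sense()["grip_width"]); bot.move_straight([x,y,z+115],rate=200); print("lifted",bot.sense()["grip_width"],bot.sense()["ft_force"].round(1))
def place(n,xy=None):
    x,y=xy or M[n]; r=rot(TH); z=155+H[n]+14.7
    bot.goto([x,y,z+100],r); bot.move_straight([x,y,z+8],rate=150); bot.move_straight([x,y,z],rate=20); print("down",bot.sense()["ft_force"].round(1))
    bot.grip(HT[n][0]+24); bot.move_straight([x,y,z+125],rate=200)
def check(n,name=None):
    x,y=M[n]; p,im=shot(name); r=lockest(p,im,n,x,y,14); print("check",n,r[0].round(1),"err",(r[0]-[x,y]).round(1),"ang %.1f w %.1f t %.1f"%r[1:4],"t",bot.sense()["time"])
E
python3 - <<'E'
from h import *
pick(30); place(30); check(30,"p30"); cv2.imwrite("pics/sc1.png",bot.snapshot("scene")[100:400])
E
```

```text
gripped 14.896946067608463
lifted 14.939945014200147 [ 0.1 -0.  -1.2]
down [-1.  -0.1  4. ]
check 30 [ 450.6 -205.1] err [-168.   -60.8] ang 34.2 w 27.5 t 40.3 t 16.125
```

View pics/p30.png

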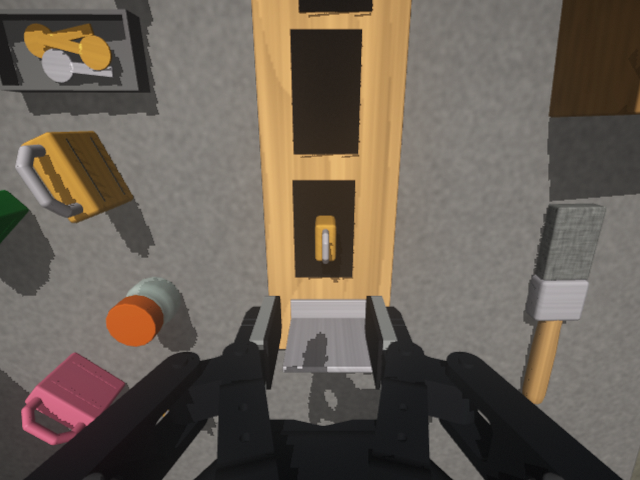

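View pics/sc1.png

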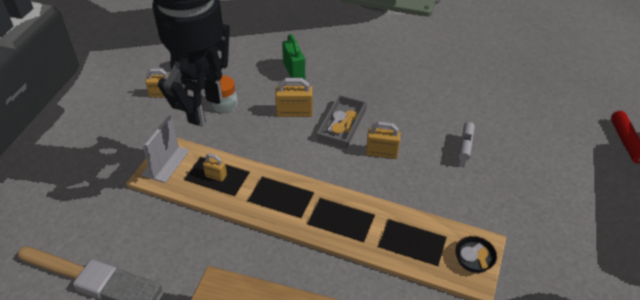

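Lock30 stands upright on the first mark, at (325,238) in the wrist view. The check failed only because the wood's outline encloses the lock in the mask; listing all contours fixes that.

```bash
sed -i 's/RETR_EXTERNAL/RETR_LIST/; s/blobs(br(im),150,20000)/blobs(br(im),150,6000)/' h.py; python3 - <<'E'
from h import *
check(30)
pick(40); place(40); check(40,"p40")
p,im=shot("p40"); 
for n in(30,40):
    x,y=M[n]; c=near(blobs(dk(im),1000,20000),proj(p,[x,y,14])); m=cv2.minAreaRect(np.array([onz(p,u[0],14)[:2] for u in c],np.float32)); print("mark",n,np.round(m[0],1),np.round(m[1]),m[2])
E
```

```text
check 30 [ 611.  -136.5] err [-7.6  7.8] ang 85.6 w 69.8 t 28.6 t 16.225
gripped 18.138352848315407
lifted 18.37945778041608 [-0.6 -0.6 -2.1]
down [-1.   0.8  3.2]
check 40 [629.9 -47.8] err [ 0.9 -6.8] ang 85.1 w 28.0 t 6.8 t 23.0417
mark 30 [ 618.7 -143.1] [83. 49.] 85.20541381835938
mark 40 [629.1 -40.4] [82. 48.] 85.05809783935547
```

View pics/p40.png

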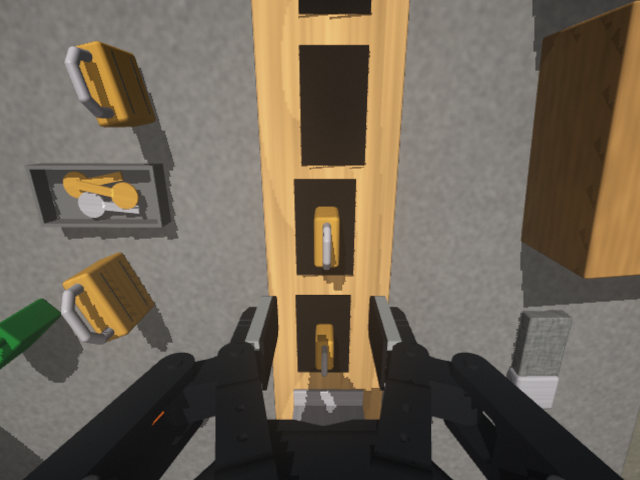

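Lock40 is on its mark at (326,235). The marks re-measure within 1.2 mm of the values in use. I'll take outer contours only (no holes) and place the other two.

```bash
cat >> h.py <<'E'
def blobs(m,lo,hi):
    m=cv2.morphologyEx(m,cv2.MORPH_CLOSE,np.ones((3,3))); cs,h=cv2.findContours(m,cv2.RETR_CCOMP,cv2.CHAIN_APPROX_NONE)
    return [c for c,k in zip(cs,h[0]) if k[3]<0 and lo<cv2.contourArea(c)<hi]
E
python3 - <<'E'
from h import *
check(40)
for n in(50,60): pick(n); place(n); check(n,f"p{n}")
z=330
bot.goto([590,10,430],rot(np.radians(83.4)-np.pi))
p,im=shot("final")
for n in M: check(n)
for n,(x,y) in M.items():
    c=near(blobs(dk(im),500,9000),proj(p,[x,y,14])); m=cv2.minAreaRect(np.array([onz(p,u[0],14)[:2] for u in c],np.float32)); print("mark",n,np.round(m[0],1),np.round(m[1]))
cv2.imwrite("pics/scf.png",bot.snapshot("scene"))
E
```

```text
check 40 [447.3 -77.7] err [-181.7  -36.7] ang 107.0 w 59.0 t 30.5 t 23.1417
gripped 21.11954392877576
lifted 21.23093197079226 [-0.6 -0.2 -2.6]
down [ 0.2 -0.6  1.2]
check 50 [ 622.4 -123.6] err [ -20.9 -176.6] ang 85.2 w -14.6 t 14.2 t 29.2583
gripped 24.4839843139563
lifted 24.219470490404927 [-0.4 -0.5 -5.7]
down [-0.4  1.4 -3. ]
check 60 [657.7 247.6] err [ 5.3 92.3] ang 6.3 w 29.6 t 11.7 t 36.1083
check 30 [ 620.2 -143.3] err [1.6 1. ] ang 81.7 w 31.3 t 16.6 t 37.4417
check 40 [630.9 -40.6] err [1.9 0.4] ang 83.5 w 40.1 t 19.7 t 37.4917
check 50 [631.5 -40.1] err [-11.8 -93.1] ang 83.5 w 38.8 t 18.8 t 37.5417
check 60 [658.9 238.1] err [ 6.5 82.8] ang 3.1 w 29.2 t -20.8 t 37.5917
mark 30 [ 618.9 -144.1] [83. 48.]
mark 40 [629.4 -41. ] [82. 48.]
mark 50 [643.8  52.9] [83. 48.]
mark 60 [652.7 154.8] [83. 48.]
```

View pics/final.png

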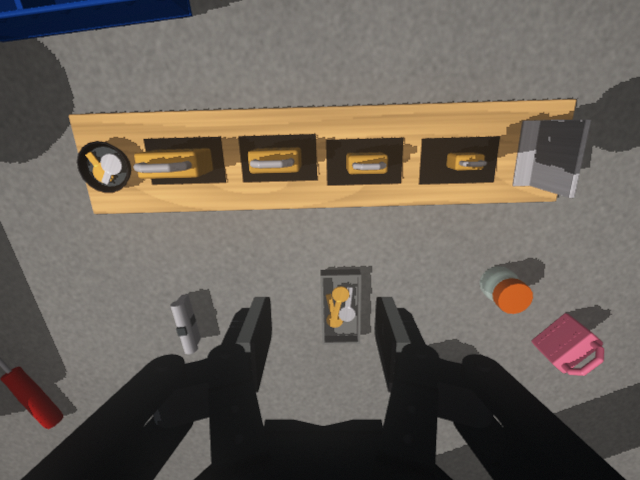

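View pics/scf.png

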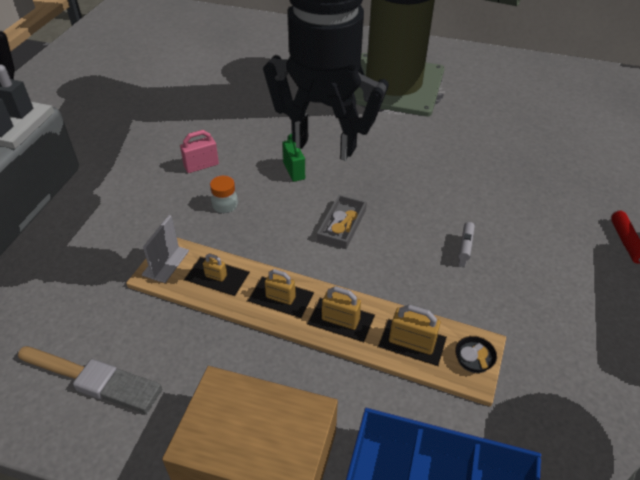

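The order is right, all four stand upright, and the jar is unmoved at (223,195), the same as at the start. Lock50 and lock60 merged with the wood in the mask. I'll raise the saturation threshold and view both from above.

```bash
python3 - <<'E'
import h
from h import *
im=cv2.imread("pics/final.png"); hs=cv2.cvtColor(im,cv2.COLOR_BGR2HSV); print("wood",hs[195,300],hs[160,320],"brass",hs[167,205],hs[152,290])
h.br=lambda im:cv2.inRange(cv2.cvtColor(im,cv2.COLOR_BGR2HSV),(9,165,50),(32,255,255))
for n in(50,60):
    x,y=M[n]; bot.goto([x-0.086*85,y-85,360],rot(TH)); check(n,f"v{n}")
    p,im=shot(); c=near(blobs(dk(im),500,20000),proj(p,[x,y,14])); m=cv2.minAreaRect(np.array([onz(p,u[0],14)[:2] for u in c],np.float32)); print("mark",np.round(m[0],1),np.round(m[1]))
cv2.imwrite("pics/v.png",np.hstack([cv2.resize(cv2.imread(f"pics/v{n}.png"),(400,300)) for n in(50,60)]))
E
```

```text
wood [ 17 127 213] [ 17 135 136] brass [ 18 155  79] [ 19 170 181]
check 50 [644.4  53.2] err [1.1 0.2] ang 85.7 w 48.1 t 20.8 t 39.1583
mark [643.6  53.5] [82. 49.]
check 60 [653.5 155.9] err [1.1 0.6] ang 84.9 w 57.5 t 23.6 t 39.75
mark [652.6 155.7] [82. 48.]
```

View pics/v.png

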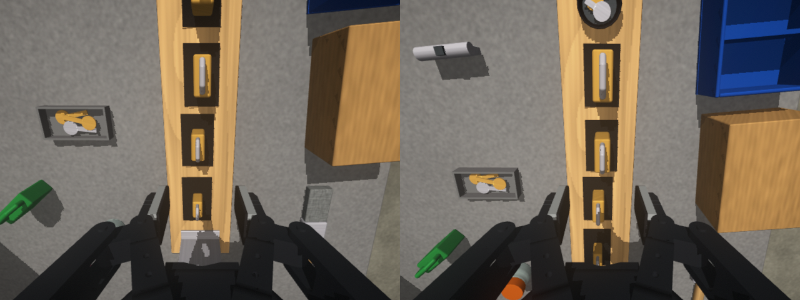

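Both stand centred and aligned on their marks, and the gripper is clear. Handing in.

```bash
python3 -c "
from bench import bot
bot.job_done()"
```

```text
the job is handed in; nothing more can be done
```

The four padlocks stand upright on the strip's marks, from lock30 next to the end stop to lock60 by the dish. Everything is released, and the job was handed in at about 40 s of the 90 s allowed.

- **Position and angle:** my last checks put each lock within about 2 mm of its mark's centre and within about 3.5° of the strip direction. Lock50 and lock60 were checked from directly above, lock30 and lock40 from one oblique view.
- **Jar and look-alikes:** by eye, the last scene picture shows the jar where it started. The green and pink look-alikes were left alone.
- **Failed checks:** several automatic lock checks gave wrong numbers because the brass mask merged with the wood or picked up other outlines. Stricter masks or other views replaced them.
- **Disagreement:** the wrist and scene cameras placed the marks 2–3 mm apart, so I used the average; later close views agreed with it to about 1 mm. The two-view height of the mark tops came out at 11–12 mm against the stated 14 mm, so I released at the stated height.

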